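# Set sprung tweezers to the gap marked on a parts-tub lid

### The job

The lid of the blue parts tub carries the gap gauge for the tweezers, but it sits crooked: first press its raised side down until the lid is fully seated and level. Then take the sprung tweezers off their rest by the green grip pads and hold the tips just above the middle of the gauge without touching it, the tweezers in line with the two black lines, squeezed so that the tips stand as far apart as the lines (16 mm). Finish while still holding them steady there, and leave the ring gauge, eraser and mouse where they are.

Things in the scene. Friction and masses are not known exactly. Their poses are not given: they have to be found in the camera images.
- tub: Blue open parts tub fixed to the desk, 90 (x) x 70 (y) x 42 mm high, on which the grey lid sits. Origin at the centre of its underside on the desk; x along its length, away from the lid's raised side; z up.
- lid (a joint): Angle of the grey lid about the tub's far (+x) top rim, rad. 0 = seated and level (hard stop); positive = its side toward the tub's -x (with the thumb tab, nearest the robot) stands proud; starts at 0.07 to 0.13. Stiff fit: about 3 N straight down at lid_press moves it and it stays where left; 8 to 20 N is a firm press.
- lid_press (a point): Point on the lid's flat top, on its centre line, 79 mm from the far rim and 14 mm in from the raised near edge (not counting the thumb tab): the place to press. z is the lid's normal (up).
- gauge (a point): Centre of the gap gauge, on the lid's top surface (47 mm above the desk once seated): a white field 50 x 36 mm with two black lines along the lid's x (the tub's x), 44 mm long and 4 mm wide, centre to centre 16 mm (at y = -8 and +8 mm). z is up. The lid is 96 x 76 mm, centred here.
- rest: Black tweezers rest fixed to the desk: foot 145 x 40 x 5 mm and two saddles of 8 mm along x, tops 22 mm above the desk with 4 mm lips, at x = -75 mm (34 mm wide) and x = +40 mm (56 mm wide). Origin on the desk below the middle of the tweezers' grip pads; x toward the tweezers' tips.
- grip (a point): Centre of the loose sprung tweezers (65 g) between the green grip pads, half-way up their 12 mm height (28 mm above the desk on the rest). x to the tips, y across (squeeze along y), z up. Steel, 169 mm long: spine end 114 mm behind, tips 55 mm ahead. Pads 40 mm long; over their outer faces 43 mm free, 30 mm (and parallel) at 16 mm tip gap.
- mouth (a point): Point mid-way between the two tweezers tips, 55 mm ahead of grip along x, at half height (steel reaches 3.5 mm below it at the tips, 6 mm at the pads). Axes as grip.
- tip_left (a point): Inner face of the end of the left (+y) tweezers leg, half-way up. The tip gap is the distance from tip_left to tip_right: 36 mm free, 16 mm wanted.
- tip_right (a point): Inner face of the end of the right (-y) tweezers leg, half-way up.
- leg_left (a joint): Squeeze angle of the left leg about its pivot 95 mm behind the pads' centre, rad: 0 = free (open), 0.115 = shut. Tip gap in mm = 36 - 150 x (leg_left + leg_right).
- leg_right (a joint): The same for the right leg. Each mm of squeeze over the pads closes the tips by 1.58 mm; it takes about 2 N on the pads at first, 6 N at 16 mm gap; the legs spring open when let go.
- ring_gauge: Loose steel ring gauge, 49 mm across, 15 mm high; leave alone. Origin at its underside.
- eraser: Loose blue and white eraser, 20 x 46 x 12 mm; leave alone. Origin at its underside.
- mouse: Black computer mouse, 109 x 60 x 41 mm; leave alone. Origin at its underside.
Things that resemble listed ones, but are neither listed nor needed, are in the scene too. Of the things shaped like the tub, the blue one is meant.

How it is judged (in metres and radians):
On the way, in this order (a step that is already met when the one before it is completed fails the run):
1. the lid is pressed down, seated and level (value of joint lid below 0.02 rad), for 0.2 s.
2. the tweezers' tips are held above the gauge on the lid (horizontal distance between mouth and gauge below 0.013 m and z of mouth in the frame of gauge between 0.004 and 0.04 m), for 0.2 s.
At the end, for the whole second after the job is handed in: Lid level (0.02 rad). Fingers still hold the tweezers, at rest, touching neither tub nor rest: mid-point of the tips within 13 mm of the gauge centre from above and 4 to 40 mm over the lid; tweezers level and in line with the lines (0.25 rad); tip gap 16 mm +-3 mm, steady (all of step 2 and value of joint lid below 0.02 rad and distance between tip_left and tip_right between 0.013 and 0.019 m and angle between the x axis of mouth and the x axis of gauge, either way round below 0.25 rad and angle between mouth's own z axis and vertical below 0.25 rad and contact force between the fingers and sprung_tweezers above 1 N and contact force between sprung_tweezers and tub below 0.2 N and contact force between sprung_tweezers and rest below 0.2 N and linear speed of sprung_tweezers below 0.02 m/s and velocity of joint leg_left between -0.05 and 0.05 rad/s and velocity of joint leg_right between -0.05 and 0.05 rad/s); the arm keeps its last pose, push and grip.
It fails at once if the ring gauge was moved by more than 20 mm (distance of ring_gauge from where it was at the start of the episode above 0.02 m).
It fails at once if the eraser was moved by more than 20 mm (distance of eraser from where it was at the start of the episode above 0.02 m).
It fails at once if the mouse was moved by more than 20 mm (distance of mouse from where it was at the start of the episode above 0.02 m).
It also fails if it takes over 48 s, if anything falls off the work surface, if the arm or the gripper's body presses on something with over 40 N, if the wrist force passes 120 N, or if a joint passes its speed limit or range.

### The arm

A 7-joint arm with a two-finger parallel gripper is mounted at the origin on a cart in front of the work surface, level with it; the furniture and walls round the work are solid. World frame = base frame: x ahead of the robot, y to its left, z up, the work surface at z = 0. Lengths are in mm, angles in rad, forces in N, time in s.
With the tool pointing down it reaches from about 400 to 875 mm from the base axis. Payload 19.3 kg.
Tool frame: the origin (TCP) lies at the very end of the fingers, on their centre line; the grasp point (between the pads) lies hold_point_z behind it (hold_point_z is the distance from the TCP to the grasp point, in mm); z points along the fingers, y is the direction in which the jaws open and shut (so a half turn about z gives the same grasp; the last joint's range is limited). The gripper opens to 85 mm and grips with 20 to 120 N. Pads are 22 mm wide; open, the fingers measure 114 mm over their backs; the gripper's body (76 mm by 85 mm) begins 54 mm behind the grasp point. The pads swing forward as they close: fully open they stand 13 mm farther back than shut.
Start: joints at [-1.254, 0.521, -0.036, 1.599, 0.021, 1.021, -0.113], TCP at [235.784, 578.81, 231.291] pointing down, gripper open.
Joint ranges: [-2.91, 2.91], [-0.3, 2.13], [-1.5, 1.42], [0.17, 2.43], [-1.26, 4.41], [0.16, 1.93], [-2.52, 2.52]. Speed limits (rad/s): [1.89, 1.89, 2.39, 2.39, 3.01, 3.01, 3.01].

### API

Orientations are given as a unit quaternion [x, y, z, w].
In Python, from rig import * gives the robot as it stands.
- The arm moves only by the shell command python3 -m jog 'ROWS' [FORCE]. ROWS is JSON, a list of rows, each a list of 7 numbers: the turn, a rotation vector about the tool's x, y, z in rad, then the shift along the tool's x, y, z in mm, then the opening, from -1 (shut) to 1 (fully open), so that 0 is half open. A call has 1 to 10 rows; each row is the pose to reach, as a shift and turn from the pose commanded when the call began, along the tool's axes at that moment; what a row does not reach only later rows make up. A row lasts 1/8 s, in which the tool goes at most 62.5 mm and 10.7 degrees, less where a joint would pass 70% of its speed; a pose out of reach is approached as far as the arm can. A call with a gripper value outside its range is refused whole. The fingers move at their own pace and stop on an object; FORCE is the grip in N (left out, the last holds). Time passes only in rows, so rows that repeat a pose let the fingers close. It gives the time, the measured TCP pose, the force and the opening at its end, in the units of the state.
- read_state(): the state, without advancing time (a new reading comes with each control period).
- read_camera(name): name is "side" or "top"; returns a dict with "image" (480x640x3 uint8, blue, green, red), "vertical_fov" (degrees; the focal length in pixels is half the picture's height over the tangent of half this angle, whatever the lens; pixels are square), "cx", "cy" (the principal point, pixels), "extrinsics" (4x4, takes a point from world to camera coordinates). Camera axes: x right, y up, looking along -z (the intrinsics and any distortion apply to the point x, -y, -z); pixel columns grow to the right and rows downward; lengths in mm; the calibration is good to about 2 mm. A picture is of the moment at which its call begins. There is no depth.
- finish_job(): hands the job in, once; it reports no verdict.
Trained networks look in a picture, given as the dict that the camera call returned (one of the last four; its "shot" number tells which), for a name from the list of things; names that differ only in an ending like _2 or _b are one class to them, and where a whole thing is asked for, a point or a joint stands for the part that bears it (a point fixed in the world has none). Each returns a list of dicts, best first, with "conf" (0 to 1); they miss things now and then, are a little off and sometimes report something else, mostly with a low value. They report only what shows in the picture. A call takes as long as a camera call. They do not tell look-alikes from the thing itself.
- masks_of(target, picture): "mask" (480x640 bool, what is visible of it) and "box" ([centre column, centre row, width, height] in pixels, round what is visible of it).
- landmark_of(target, picture): "point" ([row, column] in pixels: a listed point, or the origin of a listed thing).
The state is a dict: "clock": time; "joint_pos": joint angles; "dq": joint speeds; "tau": joint torques, N m; "ee_pos": TCP position; "ee_rot": TCP orientation; "force": force on the tool from outside, world axes, zero at the start; "torque": the same for the moment, N m; "opening": finger opening in mm.
Only numpy, scipy, OpenCV 4.12 (cv2) and the standard library are available. Lean on these libraries where they do the work, as an engineer would, in place of code of your own. Each camera call takes 0.05 s, during which the arm holds its last target. There are 200 camera calls.

## Working session

There is one attempt and no reset: what is moved stays moved. The work goes in short steps, Python scripts to look and compute and a shell command to move; the robot and the scene stay as the last step left them, time stands still between calls to the robot, and variables do not carry over. Pictures are saved under pics/ and viewed, about 8 in all and at most 12, crops included, and the job is handed in when it is done.

```bash
mkdir -p pics; ls; cat > h.py <<'E'
from rig import *
import numpy as np, cv2
from scipy.spatial.transform import Rotation as R
def ray(p,row,col):
    f=240/np.tan(np.radians(p["vertical_fov"])/2); E=np.array(p["extrinsics"])
    d=np.array([(col-p["cx"])/f,-(row-p["cy"])/f,-1.0])
    Rm=E[:3,:3]; return -Rm.T@E[:3,3], Rm.T@d
def atz(p,rc,z):
    o,d=ray(p,*rc); return o+d*(z-o[2])/d[2]
def proj(p,X):
    f=240/np.tan(np.radians(p["vertical_fov"])/2); c=np.array(p["extrinsics"])@np.r_[X,1]
    return [p["cy"]-f*c[1]/-c[2], p["cx"]+f*c[0]/-c[2]]
E
python3 - <<'E'
from h import *
s=read_state(); print({k:np.round(s[k],3) for k in s})
zs=dict(grip=28,mouth=28,tip_left=28,tip_right=28,rest=0,gauge=50,lid_press=52,tub=0,ring_gauge=0,eraser=0,mouse=0)
for n in("top","side"):
    p=read_camera(n); cv2.imwrite(f"pics/{n}0.png",p["image"]); print(n,p["vertical_fov"],p["cx"],p["cy"],{k:v for k,v in p.items() if k not in("image",)}.keys(), np.round(ray(p,240,320),2).tolist())
    for t,z in zs.items():
        for d in landmark_of(t,p)[:3]: print(t,round(d["conf"],2),np.round(d["point"],1),np.round(atz(p,d["point"],z),1))
E
```

```text
pics
{'clock': np.float64(0.0), 'joint_pos': array([-1.254,  0.522, -0.036,  1.6  ,  0.021,  1.021, -0.113]), 'dq': array([ 0.   , -0.001,  0.002, -0.001, -0.001,  0.003,  0.   ]), 'tau': array([-0.0000e+00, -9.2711e+01,  1.9800e+00, -3.6995e+01,  1.8000e-02,
        8.0000e-03, -0.0000e+00]), 'ee_pos': array([235.65 , 578.534, 230.741]), 'ee_rot': array([ 0.192,  0.981, -0.001, -0.   ]), 'force': array([-0.198,  0.44 , -0.511]), 'torque': array([0.007, 0.031, 0.021]), 'opening': np.float64(85.468)}
top 45.850951112885994 323.4450023349717 241.24348419399536 dict_keys(['vertical_fov', 'cx', 'cy', 'extrinsics', 'shot']) [[471.14, 31.58, 1189.1], [0.09, 0.02, -1.0]]
grip 0.8 [270.6 265.6] [510.4 169.1  28. ]
mouth 0.51 [244.7 255.4] [563.5 191.   28. ]
mouth 0.28 [199.6 332.7] [658.2  32.7  28. ]
mouth 0.21 [266.  410.8] [ 522.3 -127.7   28. ]
tip_right 0.19 [268.6 409.1] [ 516.9 -124.2   28. ]
rest 0.82 [272.1 266.8] [508.3 169.8   0. ]
gauge 0.87 [302.  340.2] [448.3  16.2  50. ]
gauge 0.81 [264. 413.] [ 525.3 -129.1   50. ]
lid_press 0.94 [281.9 408.8] [ 489.5 -120.3   52. ]
lid_pre
[... 599 characters left out ...]
.48 [227.8 364.8] [557.5 199.5  28. ]
mouth 0.89 [228.4 364.2] [557.2 196.   28. ]
tip_left 0.78 [225.7 367.5] [559.7 212.6  28. ]
tip_right 0.63 [234.7 366.9] [572.9 168.1  28. ]
rest 0.75 [237.7 343.5] [511.8 184.5   0. ]
gauge 0.67 [245.3 288.6] [454.8  16.   50. ]
gauge 0.64 [287.3 288.9] [ 524.5 -123.1   50. ]
gauge 0.46 [230.4 346.5] [538.6 127.9  50. ]
lid_press 0.76 [243.3 271.5] [420.9   6.4  52. ]
lid_press 0.74 [234.6 366.9] [586.5 122.9  52. ]
lid_press 0.66 [277.6 274.1] [ 487.5 -107.9   52. ]
ring_gauge 0.68 [206.1 361.4] [490.4 376.3   0. ]
eraser 0.71 [229.6 367. ] [548.6 247.4   0. ]
eraser 0.5 [278.9 392.2] [664.9  55.3   0. ]
mouse 0.89 [404.3 366.6] [ 721.3 -278.8    0. ]
```

View images.

```bash
python3 - <<'E'
import cv2
a=cv2.imread("pics/top0.png")[150:370,150:520]; cv2.imwrite("pics/a.png",cv2.resize(a,(800,476),interpolation=cv2.INTER_CUBIC))
a=cv2.imread("pics/side0.png"); a=a[180:330,230:430]; cv2.imwrite("pics/b.png",cv2.resize(a,(800,600),interpolation=cv2.INTER_CUBIC))
E
```

```text
(no output)
```

View pics/a.png

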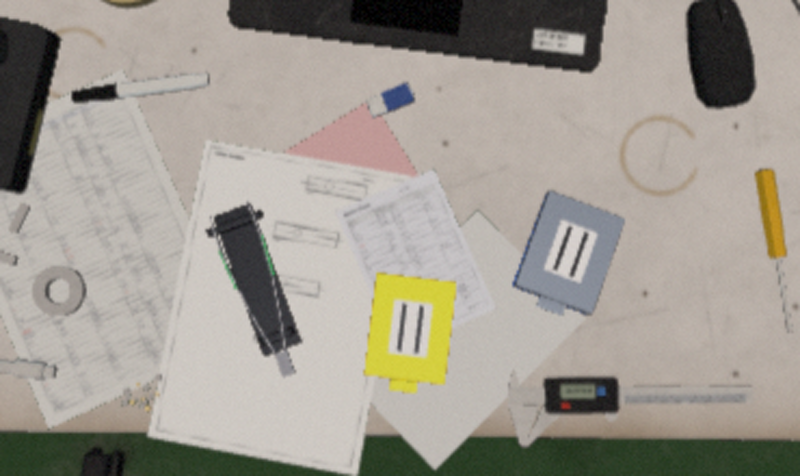

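View pics/b.png

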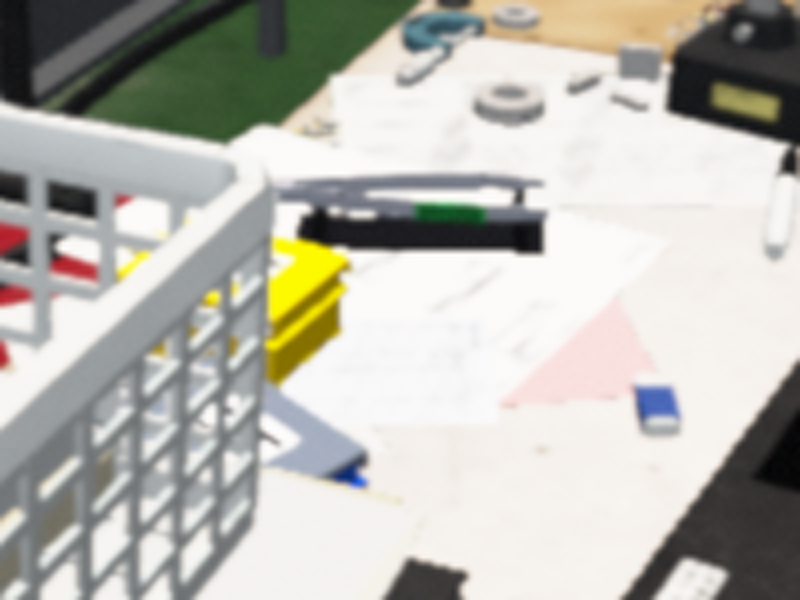

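```bash
python3 - <<'E'
from h import *
import rig
print([ (k,getattr(rig,k)) for k in dir(rig) if 'hold' in k.lower()], [k for k in dir(rig) if k[0]!='_'])
p=read_camera("top"); im=p["image"]; hsv=cv2.cvtColor(im,cv2.COLOR_BGR2HSV)
def rect(m,z,name):
    m=m.astype(np.uint8); c=max(cv2.findContours(m,cv2.RETR_EXTERNAL,cv2.CHAIN_APPROX_NONE)[0],key=cv2.contourArea)
    q=np.array([atz(p,(v,u),z)[:2] for u,v in c[:,0]],np.float32); r=cv2.minAreaRect(q); print(name,m.sum(),np.round(r[0],1),np.round(r[1],1),round(r[2],1))
for t,z in(("tub",52),("lid_press",52),("rest",5),("grip",34)):
    for d in masks_of(t,p)[:3]: print(d["conf"]); rect(d["mask"],z,t)
h,s,v=[hsv[...,i].astype(int) for i in range(3)]
w=np.zeros(h.shape,bool); w[235:300,385:442]=1
lid=w&(h>95)&(h<130)&(s>40); rect(lid,50,"lidcol")
f=w&(v>190)&(s<30)
yy,xx=np.nonzero(f); f&=(abs(yy.mean()-0)>-1)
f2=np.zeros_like(f); f2[250:282,400:430]=f[250:282,400:430]; rect(f2,52,"field")
g=np.zeros_like(w); g[230:320,240:300]=1
rect(g&(v<75),14,"restdark")
gr=g&(h>45)&(h<85)&(s>90); n,l,st,c=cv2.connectedComponentsWithStats(gr.astype(np.uint8))
for i in range(1,n):
    if st[i,4]>3:
        ys,xs=np.nonzero(l==i); P=np.array([atz(p,(a,b),33)[:2] for a,b in zip(ys,xs)]); print("green",st[i],P.mean(0).round(1),P.min(0).round(1),P.max(0).round(1))
im2=cv2.resize(im[235:330,235:305],(590,800)[::1] if 0 else (442,600),interpolation=cv2.INTER_NEAREST); im3=cv2.resize(im[235:300,385:442],(350,400),interpolation=cv2.INTER_NEAREST)
o=np.zeros((600,800,3),np.uint8); o[:,:442]=im2; o[:400,445:795]=im3; cv2.imwrite("pics/c.png",o)
E
```

```text
[('hold_point_z', 18.700000000000003)] ['PlanningError', 'finish_job', 'hold_point_z', 'landmark_of', 'masks_of', 'read_camera', 'read_state']
0.58
tub 1898 [444.   18.3] [ 76.5 107.2] 84.8
0.67
lid_press 1844 [444.6  18.3] [ 76.3 104.3] 84.8
0.62
lid_press 1900 [ 516.  -127.1] [ 77.7 105.5] 69.9
0.88
rest 1106 [493.6 169. ] [142.   51.6] 19.0
0.24
rest 198 [669.1  37.2] [20.9 45.3] 27.2
0.74
grip 238 [444.9 147.9] [88.2 20.6] 30.5
lidcol 57 [520.7 -88.2] [ 5.  64.8] 72.9
field 280 [ 521.9 -129.7] [11.7 47.9] 73.8
restdark 1032 [493.6 168.3] [140.2  36.8] 19.4
green [275 272   2   5   5] [503.5 148.4] [499.5 147.1] [507.6 149.2]
```

View pics/c.png

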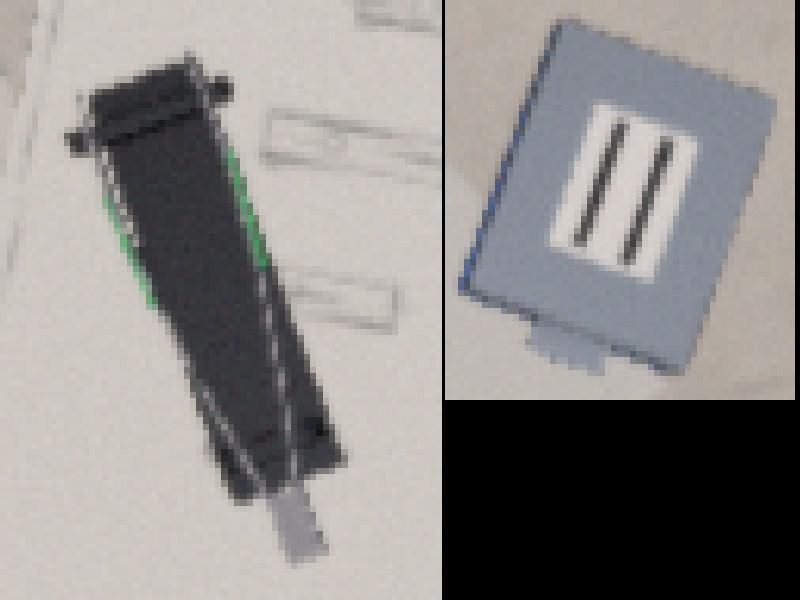

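```bash
python3 - <<'E'
from h import *
p=read_camera("top"); a=lambda x,y,z:atz(p,(235+y/6.154-.5,385+(x-445)/6.14-.5),z)[:2]
b=lambda x,y,z:atz(p,(235+y/6.316-.5,235+x/6.316-.5),z)[:2]
t=(a(621,122,51)+a(667,140,51))/2; u=(a(580,245,53.5)+a(627,264,53.5))/2; d=t-u
print("gauge",(t+u)/2,d,np.degrees(np.arctan2(d[1],d[0])))
c=[a(565,20,48),a(775,100,48),a(463,290,57),a(683,372,57)]; d=c[0]+c[1]-c[2]-c[3]; print("lid",sum(c)/4,d/2,np.degrees(np.arctan2(d[1],d[0])))
r=[b(230,150,32),b(107,197,32)];q=[b(265,268,32),b(155,307,32)]
f=sum(r)/2;k=sum(q)/2;d=f-k; print("grip",(f+k)/2,np.degrees(np.arctan2(d[1],d[0])))
sp=b(307,555,28); d=(f+k)/2-sp; print("spine",sp,np.linalg.norm(d),np.degrees(np.arctan2(d[1],d[0])))
s=read_state(); m=R.from_quat(s["ee_rot"]).as_matrix(); print(m.round(3))
# press: gauge - 31mm back, yaw; tool rotation needed
E
```

```text
gauge [ 521.66021416 -129.96768276] [ 40.32863121 -13.70141309] -18.76488769016125
lid [ 521.02998808 -129.24400886] [ 88.63598056 -33.18858846] -20.527758176058203
grip [509.5074871  170.91796607] 21.003123620241432
spine [405.65909335 131.60068401] 111.0420530902349 20.73680094813508
[[-0.926  0.377 -0.   ]
 [ 0.377  0.926 -0.   ]
 [ 0.    -0.    -1.   ]]
```

```bash
python3 -m jog '[[0,0,0,-361,-240,60,-1],[0,0,0,-361,-240,60,-1],[0,0,0,-361,-240,60,-1],[0,0,0,-361,-240,60,-1],[0,0,0,-361,-240,60,-1],[0,0,0,-361,-240,60,-1],[0,0,0,-361,-240,60,-1],[0,0,0,-497,-550,100,-1],[0,0,0,-497,-550,100,-1],[0,0,0,-497,-550,100,-1]]' 20
```

```text
clock: 2.75
ee_pos: [484.4, 32.5, 149.3]
ee_rot: [0.192, 0.981, 0.0, 0.0]
force: [1.9, -0.2, -0.1]
opening: 0.2
```

```bash
python3 -m jog '[[0,0,0,-61,-138,30,-1],[0,0,0,-61,-138,50,-1],[0,0,0,-61,-138,69,-1],[0,0,0,-61,-138,69,-1],[0,0,0,-61,-138,69,-1],[0,0,0,-61,-138,69,-1]]'
```

```text
clock: 3.5
ee_pos: [489.5, -115.3, 81.1]
ee_rot: [0.191, 0.982, 0.0, 0.001]
force: [0.3, 0.6, 0.8]
opening: 0.1
```

```bash
python3 - <<'E'
from h import *
s=read_state(); e=s["ee_pos"]; m=R.from_quat(s["ee_rot"]).as_matrix(); print(e.round(1),s["force"].round(1), (m.T@(np.array([489.2,-118.3,58])-e)).round(1))
p=read_camera("top"); a=p["image"][225:325,350:470]; cv2.imwrite("pics/d.png",cv2.resize(a,(600,500),interpolation=cv2.INTER_CUBIC))
E
```

```text
[ 489.5 -115.3   81.1] [0.3 0.6 0.8] [-0.8 -2.9 23.1]
```

View pics/d.png

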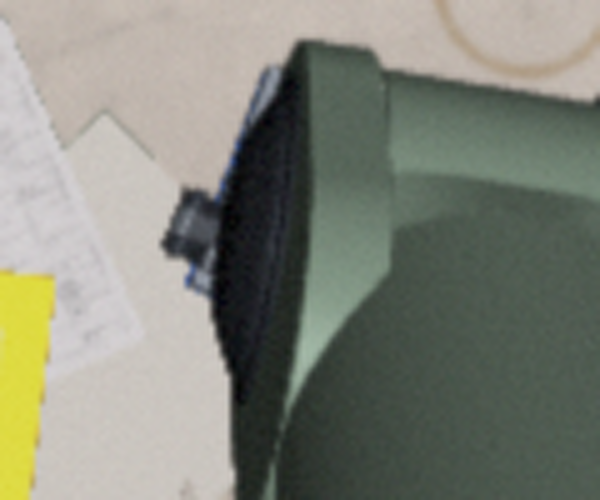

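The arm hides the lid from the top camera (only its left edge is visible near crop pixel 200,280). I'll press by measured force and height.

```bash
python3 -m jog '[[0,0,0,-1,-3,15,-1],[0,0,0,-1,-3,22,-1],[0,0,0,-1,-3,25,-1],[0,0,0,-1,-3,28,-1],[0,0,0,-1,-3,30,-1]]'; python3 -m jog '[[0,0,0,0,0,1.5,-1],[0,0,0,0,0,3,-1],[0,0,0,0,0,3,-1]]'
```

```text
clock: 4.18
ee_pos: [488.6, -119.6, 50.2]
ee_rot: [0.192, 0.981, -0.0, -0.0]
force: [-2.8, 0.1, 3.3]
opening: 0.0
clock: 4.55
ee_pos: [488.9, -119.7, 47.3]
ee_rot: [0.192, 0.981, -0.0, 0.0]
force: [-0.6, 0.5, -0.6]
opening: -0.0
```

```bash
python3 -m jog '[[0,0,0,0,0,1,-1],[0,0,0,0,0,1,-1]]'; python3 -m jog '[[0,0,0,0,0,1,-1],[0,0,0,0,0,1,-1]]'
```

```text
clock: 4.8
ee_pos: [489.0, -119.7, 46.6]
ee_rot: [0.192, 0.981, -0.0, 0.0]
force: [-1.7, 0.9, 9.0]
opening: -0.0
clock: 5.05
ee_pos: [489.1, -119.7, 46.2]
ee_rot: [0.192, 0.981, 0.0, 0.0]
force: [-6.1, 1.7, 22.4]
opening: 0.3
```

```bash
python3 -m jog '[[0,0,0,0,0,-50,-1],[0,0,0,0,0,-90,-1],[0,0,-0.75,91,277,-80,1],[0,0,-0.75,91,277,-80,1],[0,0,-0.75,91,277,-80,1],[0,0,-0.75,91,277,-80,1],[0,0,-0.75,91,277,-80,1],[0,0,-0.75,91,277,-80,1],[0,0,-0.75,91,277,-80,1],[0,0,-0.75,91,277,-80,1]]'
python3 - <<'E'
from h import *
for n in("top","side"):
    p=read_camera(n); cv2.imwrite(f"pics/{n}1.png",p["image"])
    for t,z in dict(grip=28,mouth=28,tip_left=28,tip_right=28,gauge=47,lid_press=47).items():
        for d in landmark_of(t,p)[:2]: print(n,t,round(d["conf"],2),np.round(d["point"],1),np.round(atz(p,d["point"],z),1))
s=read_state(); e=s["ee_pos"]; m=R.from_quat(s["ee_rot"]).as_matrix(); print(e.round(1),m[:,1].round(3),(m.T@(np.array([509.5,170.9,10])-e)).round(1))
a=cv2.imread("pics/top1.png")[235:300,385:442]; b=cv2.imread("pics/side1.png")[205:265,310:390]
o=np.zeros((600,800,3),np.uint8); o[:300,:263]=cv2.resize(a,(263,300),interpolation=cv2.INTER_NEAREST); o[:300,270:670]=cv2.resize(b,(400,300),interpolation=cv2.INTER_CUBIC)
o[300:]=cv2.resize(cv2.imread("pics/top1.png")[150:330,180:480],(800,480))[:300]; cv2.imwrite("pics/e.png",o)
E
```

```text
clock: 6.3
ee_pos: [509.1, 170.0, 125.4]
ee_rot: [-0.18, 0.984, -0.0, 0.0]
force: [0.0, -0.2, 0.9]
opening: 85.1
top gauge 0.79 [264.4 409.2] [ 524.6 -121.9   47. ]
top gauge 0.79 [302.3 337.4] [447.6  21.8  47. ]
top lid_press 0.75 [318.1 339.6] [416.3  17.2  47. ]
top lid_press 0.57 [283.7 407.8] [ 485.9 -118.9   47. ]
side grip 0.85 [231.3 343.3] [518.7 162.6  28. ]
side mouth 0.96 [226.8 365.2] [556.7 204.9  28. ]
side tip_left 0.5 [226.8 365.1] [556.5 204.8  28. ]
side tip_right 0.88 [233.5 366.5] [570.2 173.4  28. ]
side gauge 0.64 [288.6 287.6] [ 522.1 -123.6   47. ]
side gauge 0.61 [246.9 287.7] [453.6  14.1  47. ]
side lid_press 0.85 [241.1 272.4] [413.4  24.   47. ]
side lid_press 0.84 [286.2 272.4] [ 494.2 -127.4   47. ]
[508.9 171.2 125.3] [-0.355  0.935 -0.   ] [ -0.4  -0.5 115.3]
```

View pics/e.png

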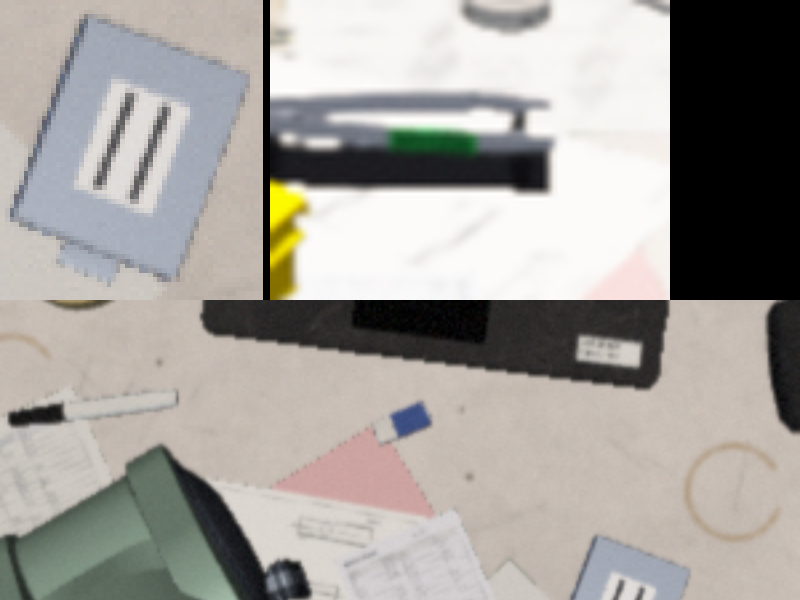

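```bash
python3 -m jog '[[0,0,0,0,0,50,1],[0,0,0,0,-0.5,90,1],[0,0,0,0,-0.5,105,1],[0,0,0,0,-0.5,115,1],[0,0,0,0,-0.5,118,1],[0,0,0,0,-0.5,118,1],[0,0,0,0,-0.5,118,1]]'; python3 -m jog '[[0,0,0,0,0,0,0.2],[0,0,0,0,0,0,0],[0,0,0,0,0,0,-0.1],[0,0,0,0,0,0,-0.2],[0,0,0,0,0,0,-0.25],[0,0,0,0,0,0,-0.29],[0,0,0,0,0,0,-0.29],[0,0,0,0,0,0,-0.29]]' 20
python3 - <<'E'
from h import *
p=read_camera("side"); cv2.imwrite("pics/f.png",cv2.resize(p["image"][195:255,300:400],(800,480),interpolation=cv2.INTER_CUBIC))
p=read_camera("top")
a=lambda x,y:atz(p,(235+y/4.614-.5,385+x/4.614-.5),47)[:2]
t=(a(130,94)+a(164,108))/2;u=(a(100,188)+a(134,202))/2;d=t-u; print((t+u)/2,np.degrees(np.arctan2(d[1],d[0])))
E
```

```text
clock: 7.88
ee_pos: [509.6, 170.9, 8.1]
ee_rot: [-0.181, 0.984, 0.0, 0.001]
force: [-0.9, -0.1, -0.3]
opening: 85.7
clock: 8.88
ee_pos: [509.6, 171.1, 7.8]
ee_rot: [-0.181, 0.984, 0.0, 0.001]
force: [-0.0, 0.9, 7.1]
opening: 30.2
[ 520.34780934 -129.69011973] -17.86657972256499
```

View pics/f.png

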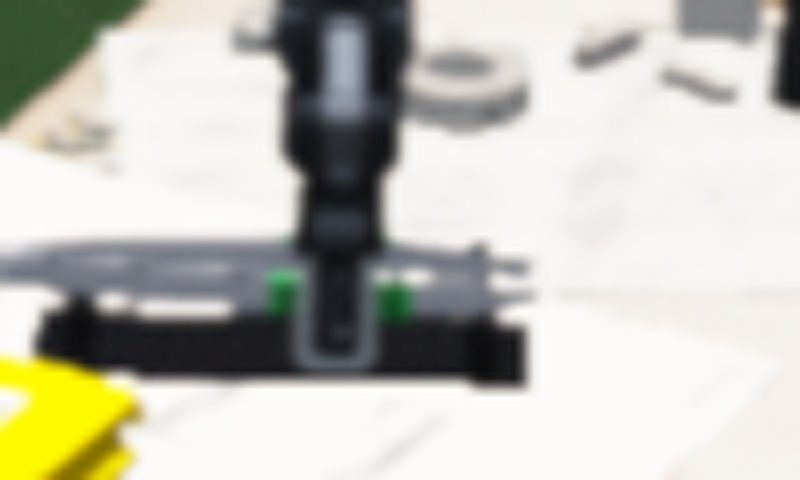

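```bash
python3 -m jog '[[0,0,0,0,0,-5,-0.29],[0,0,0,0,0,-15,-0.29],[0,0,0,0,0,-35,-0.29],[0,0,0,0,0,-60,-0.29],[0,0,0,0,0,-90,-0.29],[0,0,0,0,0,-110,-0.29],[0,0,0,0,0,-110,-0.29],[0,0,0,0,0,-110,-0.29]]'
python3 - <<'E'
from h import *
p=read_camera("side"); cv2.imwrite("pics/g.png",cv2.resize(p["image"][130:255,270:420],(720,600),interpolation=cv2.INTER_CUBIC))
E
```

```text
clock: 9.98
ee_pos: [508.8, 170.6, 117.0]
ee_rot: [-0.181, 0.984, -0.0, -0.0]
force: [-0.4, 0.1, -1.1]
opening: 30.5
```

View pics/g.png

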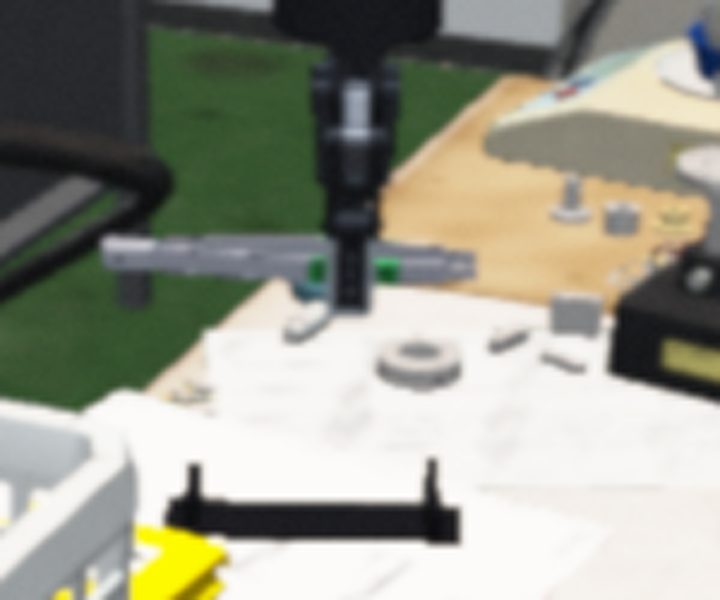

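The tweezers are held and level, spanning (100,245) to (475,265), and the rest is empty. Next I'll carry them smoothly to the gauge.

```bash
python3 -m jog '[[0,0,0.03,6,-10,0,-0.29],[0,0,0.1,20,-35,0,-0.29],[0,0,0.2,38,-70,0,-0.29],[0,0,0.3,60,-110,0,-0.29],[0,0,0.4,82,-150,0,-0.29],[0,0,0.5,104,-190,0,-0.29],[0,0,0.6,122,-222,0,-0.29],[0,0,0.66,133,-242,0,-0.29],[0,0,0.686,138,-250,0,-0.29],[0,0,0.686,138,-250,0,-0.29]]'
python3 - <<'E'
from h import *
s=read_state(); m=R.from_quat(s["ee_rot"]).as_matrix(); e=s["ee_pos"]; print(e.round(1),m[:,0].round(3),m[:,1].round(3),np.degrees(np.arctan2(-m[1,0],-m[0,0])),(m.T@(np.array([468.6,-112.2,50])-e)).round(1))
for n in("side","top"):
    p=read_camera(n); cv2.imwrite(f"pics/{n}2.png",p["image"])
    for t in("grip","mouth","tip_left","tip_right"):
        for d in landmark_of(t,p)[:1]: print(n,t,round(d["conf"],2),np.round(d["point"],1),np.round(atz(p,d["point"],e[2]+20),1))
    print(n,"expect grip",proj(p,e+[0,0,20]),"mouth",proj(p,e+[0,0,20]-55*m[:,0]))
E
```

```text
clock: 11.28
ee_pos: [468.9, -111.8, 117.3]
ee_rot: [0.161, 0.987, 0.0, -0.0]
force: [0.8, 0.7, -1.4]
opening: 30.3
[ 468.9 -111.8  117.3] [-0.948  0.317  0.   ] [0.317 0.948 0.   ] -18.489858673402107 [ 0.1 -0.4 67.3]
side grip 0.56 [235.6 265. ] [ 476.9 -114.1  137.3]
side tip_left 0.59 [283.6 394.1] [ 720.6 -172.9  137.3]
side tip_right 0.42 [281.3 396.5] [ 722.1 -165.4  137.3]
side expect grip [np.float64(234.1914850728954), np.float64(261.53034362816527)] mouth [np.float64(244.34320596308194), np.float64(284.1204458056205)]
top expect grip [np.float64(292.38558816964087), np.float64(410.44792492603943)] mouth [np.float64(264.15088574912545), np.float64(419.777696523924)]
```

Position is as planned, so I'll lower to TCP z≈50 (mouth about 22 mm over the lid).

```bash
python3 -m jog '[[0,0,0,0,0,8,-0.29],[0,0,0,0,0,22,-0.29],[0,0,0,0,0,38,-0.29],[0,0,0,0,0,52,-0.29],[0,0,0,0,0,62,-0.29],[0,0,0,0,0,66,-0.29],[0,0,0,0,0,66,-0.29],[0,0,0,0,0,66,-0.29]]'
python3 - <<'E'
from h import *
s=read_state(); m=R.from_quat(s["ee_rot"]).as_matrix(); e=s["ee_pos"]; print(e.round(1),s["opening"],s["force"].round(1))
for n in("side","top"):
    p=read_camera(n); cv2.imwrite(f"pics/{n}3.png",p["image"])
    for t in("grip","mouth","tip_left","tip_right"):
        for d in landmark_of(t,p)[:1]: print(n,t,round(d["conf"],2),np.round(d["point"],1),np.round(atz(p,d["point"],e[2]+20),1))
    print(n,"expect mouth",proj(p,e+[0,0,20]-55*m[:,0]),"gauge",proj(p,[520.8,-129.7,47]))
a=cv2.imread("pics/top3.png")[235:300,385:442]; b=cv2.imread("pics/side3.png")[230:320,230:340]
o=np.zeros((600,800,3),np.uint8); o[:300,:263]=cv2.resize(a,(263,300),interpolation=cv2.INTER_CUBIC); o[:433,270:799]=cv2.resize(b,(529,433),interpolation=cv2.INTER_CUBIC);cv2.imwrite("pics/i.png",o)
E
```

```text
clock: 12.78
ee_pos: [469.2, -112.0, 51.7]
ee_rot: [0.161, 0.987, 0.0, 0.0]
force: [-0.5, -1.1, -0.1]
opening: 30.4
[ 469.2 -112.    51.7] 30.389374215288903 [-0.5 -1.1 -0.1]
side expect mouth [np.float64(278.13494567841803), np.float64(285.291343410956)] gauge [np.float64(290.2096219355403), np.float64(285.3374311494826)]
top expect mouth [np.float64(265.5317076733446), np.float64(414.7773956367724)] gauge [np.float64(266.3357516598957), np.float64(413.1159310573658)]
```

View pics/i.png

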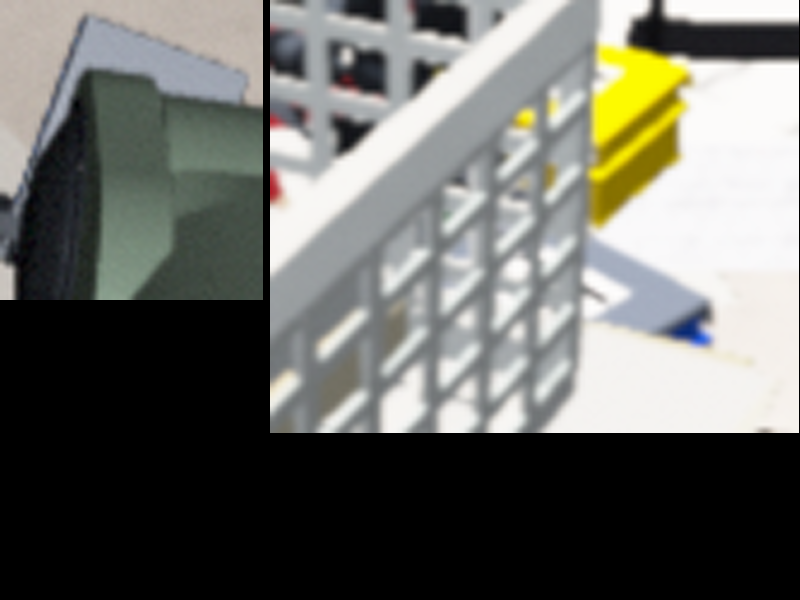

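```bash
python3 -m jog '[[0,0,0,0,0,0,-0.29],[0,0,0,0,0,0,-0.29],[0,0,0,0,0,0,-0.29]]'; python3 -c "
from rig import *
print(abs(read_state()['dq']).max()); print(finish_job())"
```

```text
clock: 13.65
ee_pos: [468.9, -112.0, 51.3]
ee_rot: [0.161, 0.987, -0.0, -0.0]
force: [0.5, 0.2, -0.9]
opening: 30.8
0.002037932256936697
the job is handed in; nothing more can be done
None
```

I pressed the lid down and carried the tweezers to the gauge, and handed the job in at about 13.7 s with the arm still. In the final pose I could not see the tips: the basket hides them from the side camera and the arm hides them from the top camera. The tip position and gap there come from the arm's readings.

- **Lid:** I pressed it with closed fingers until it hit a hard stop, with 22 N at the fingertips at a height of 46–47 mm. A top picture afterwards looked consistent with it being seated.
- **Grasp:** I took the tweezers by the green pads. A side picture after lifting showed them level, the fingers centred on the pads and the rest empty.
- **Position:** By calculation the midpoint of the tips is within about 2 mm of the gauge centre. It is roughly 24 mm above the lid and in line with the lines to within a couple of degrees.
- **Tip gap:** The last opening readings were 30.2 to 30.8 mm, which gives a gap of about 16.3 to 17.3 mm. A rough estimate from the side picture at the grasp also gave about 16 mm.
- **Contact:** The wrist force was near zero, so nothing suggests the tweezers are touching the tub.
- **Other objects:** No move went near the ring gauge, eraser or mouse. I didn't measure their positions again at the end.

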